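# Unclip the square lipstick and set it out on the coaster

## Robot

A 7-joint arm with a two-finger parallel gripper is mounted at the origin on the work surface. World frame = base frame: x ahead of the robot, y to its left, z up, the work surface at z = 0. Lengths are in mm, angles in rad, forces in N, time in s.
With the tool pointing down it reaches from about 400 to 900 mm from the base axis. Payload 5.6 kg.
Tool frame: the origin (TCP) lies between the finger pads; the fingertips stand robot.tips_ahead ahead of it and the grasp point (between the pads) lies 8 mm behind it (robot.tips_ahead is the distance from the TCP to the fingertips, in mm); z points along the fingers, y is the direction in which the jaws open and shut (so a half turn about z gives the same grasp; the last joint's range is limited). The gripper opens to 92 mm and grips with 3 to 60 N. Pads are 20 mm wide; open, the fingers measure 128 mm over their backs; the gripper's body (75 mm by 189 mm) begins 69 mm behind the grasp point.
Start: joints at [-1.259, 0.468, -0.012, 1.603, 0.006, 1.071, -0.056], TCP at [225.854, 609.508, 194.892] pointing down, gripper open.
Joint ranges: [-2.53, 2.53], [-0.31, 2.02], [-1.57, 1.55], [0.28, 2.44], [-1.29, 4.43], [0.15, 1.84], [-2.92, 2.92]. Speed limits (rad/s): [2.57, 2.57, 3.14, 3.14, 3.14, 3.14, 3.14].

## Interface

Orientations are given as a 3x3 rotation matrix whose columns are the frame's x, y, z axes.
In Python, from rig import robot gives the robot as it stands.
- The arm moves only by the tool apply_moves, never from a script. Its argument "increments" is a list of rows, each an object of numbers: "x", "y", "z": the shift along the tool's x, y, z in m; "ax", "ay", "az": the turn, a rotation vector about the tool's x, y, z in degrees; "hand": the closure, from -1 (fully open) to 1 (shut), so that 0 is half open. A call has 1 to 8 rows; each row is the pose to reach, as a shift and turn from the pose commanded when the call began, along the tool's axes at that moment; what a row does not reach only later rows make up. A row lasts 1/8 s, in which the tool goes at most 62.5 mm and 10.7 degrees, less where a joint would pass 70% of its speed; a pose out of reach is approached as far as the arm can. A call with a gripper value outside its range is refused whole. The fingers move at their own pace and stop on an object; the grip force is fixed at half the most. Time passes only in rows, so rows that repeat a pose let the fingers close. It gives the time, the measured TCP pose, the force and the opening at its end, in the units of the state.
- robot.get_state(): the state, without advancing time (a new reading comes with each control period).
- robot.grab_frame(name): name is "scene" or "side" or "wrist"; returns the picture (480x640x3 uint8, red, green, blue); there is no depth.
- robot.camera_params(name): a dict with "mtx" (3x3 intrinsics, pixels), "rvec" (rotation vector, rad) and "tvec" (3), from world to camera coordinates, as OpenCV has them; the wrist camera has in their place "T_tool_cam" (4x4, takes a point from camera to tool coordinates, whose origin is the TCP and whose axes are the flange's). Camera axes: x right, y down, z forward; pixel columns grow to the right and rows downward; lengths in mm; the calibration is good to about 2 mm. A picture is of the moment at which its call begins: read the wrist's pose just before it. camera_params takes no time and is no camera call.
- robot.sign_off(): hands the job in, once; it reports no verdict.
The state is a dict: "clock": time; "joints": joint angles; "qvel": joint speeds; "effort": joint torques, N m; "tool_pos": TCP position; "tcp_rot": TCP orientation; "force": force on the tool from outside, world axes, zero at the start; "wrist_torque": the same for the moment, N m; "finger_gap": finger opening in mm.
Only numpy, scipy, OpenCV 4.12 (cv2) and the standard library are available. Lean on these libraries where they do the work, as an engineer would, in place of code of your own. Each camera call takes 0.05 s, during which the arm holds its last target.

## Task

Pull the tall square-sided lipstick straight up out of its sprung catch on the rack's rail, and stand it gently, upright, in the middle of the round marble coaster. Then let go of it, and do not knock over or push away the perfume bottle.

Things in the scene. Friction and masses are not known exactly. Their poses are not given: they have to be found in the camera images.
- tall_mid (a point): Centre (half-way up) of the tall square lipstick: maroon plastic, about 35 g, 92 mm high: foot 25 x 25 x 10 mm, above it a square case 18 x 18 mm, 82 mm high, flat top. Upright, z up, x and y square to its sides and parallel to the rack's. In any of the 4 slots; the only square and the tallest one: the others are round, 18 mm across, 70 mm high, same maroon, same feet.
- rack: Wooden rack, fixed, 70 mm deep (x), 226 long (y). Origin on the table below the lipstick row's middle. 4 slots at y = +-26, +-78 mm, on a rail 12 mm up. Fence and dividers 22 mm high; back beam (x 29 to 43 mm) 36 mm. A sprung roller behind each slot laps 2.5 mm over the foot; a straight upward pull of about 5 to 12 N frees it within 25 mm; clear after 30 mm.
- coaster_top (a point): Centre of the top face of the round marble coaster, 90 mm across, 10 mm thick, fixed to the table; z up.
- perfume: Amber glass perfume bottle, 34 x 56 mm and 70 mm high, with a black screw cap 26 mm across that brings it to 102 mm; origin at the centre of its underside. Loose, 0.2 kg, beyond the coaster (130 to 155 mm from centre to centre).
Things that resemble listed ones, but are neither listed nor needed, are in the scene too. Of the things that look like the rack, take the one that is nearest to the robot's base at the start.

How it is judged (in metres and radians):
On the way:
1. the square lipstick is pulled up clear of the rack (z of tall_mid in the frame of rack above 0.095 m and angle between tall_mid's own z axis and vertical below 0.5 rad), for 0.1 s.
At the end, for the whole second after the job is handed in: The square lipstick stands released and at rest on the coaster, its foot on the marble (centre height within 4 mm), its centre within 20 mm of the coaster's centre, tilted less than 0.15 rad; the perfume bottle stands upright within 30 mm of where it was (horizontal distance between tall_mid and coaster_top below 0.02 m and z of tall_mid in the frame of coaster_top between 0.042 and 0.05 m and angle between each of tall_mid, perfume's own z axis and vertical below 0.15 rad and linear speed of tall below 0.02 m/s and distance of perfume from where it was at the start of the episode below 0.03 m); the robot touches nothing.
It fails at once if the perfume bottle is knocked over (angle between perfume's own z axis and vertical above 0.5 rad).
It fails at once if the square lipstick is dropped (falls free faster than 0.6 m/s) (linear speed of tall above 0.6 m/s and contact force between tall and the fingers below 0.05 N).
It also fails if it takes over 37 s, if anything falls off the work surface, if the arm or the gripper's body presses on something with over 40 N, if the wrist force passes 120 N, or if a joint passes its speed limit or range.

## Working session

There is one attempt and no reset: what is moved stays moved. The work goes in short steps, Python scripts to look and compute and a tool call to move; the robot and the scene stay as the last step left them, time stands still between calls to the robot, and variables do not carry over. Pictures are saved under pics/ and viewed, and the job is handed in when it is done.

Besides the shell and the picture viewer there is one more tool, called after ">>>" as name(argument=value, ...), one argument or row to a line, values as JSON. apply_moves: Moves the arm, as the interface text tells. Its arguments: {"type":"object","properties":{"increments":{"type":"array","items":{"type":"object","properties":{"x":{"type":"number"},"y":{"type":"number"},"z":{"type":"number"},"ax":{"type":"number"},"ay":{"type":"number"},"az":{"type":"number"},"hand":{"type":"number"}}}}},"required":["increments"]}

```bash
ls; mkdir -p pics; python3 - <<'E'
from rig import robot
import cv2,numpy as np
s=robot.get_state();print(s);print(robot.tips_ahead)
for n in ["scene","side","wrist"]:
    im=robot.grab_frame(n);cv2.imwrite(f"pics/{n}0.png",im[:,:,::-1]);print(n,robot.camera_params(n))
E
```

```text
pics
{'clock': 0.0, 'joints': array([-1.25898708,  0.46836109, -0.01159788,  1.60359886,  0.00600391,
        1.07135309, -0.05628078]), 'qvel': array([-0.00058538,  0.00155564, -0.00028672, -0.00065403, -0.0001592 ,
       -0.00026963,  0.00022696]), 'effort': array([-5.85307207e-04, -5.20575106e+01, -1.24224729e-02, -2.43754917e+01,
       -5.66292484e-02,  1.72204332e-02,  1.64176040e-04]), 'tool_pos': array([225.68373056, 608.93443361, 193.96103524]), 'tcp_rot': array([[-9.37696330e-01,  3.47455572e-01, -4.67031029e-04],
       [ 3.47455864e-01,  9.37694939e-01, -1.62009404e-03],
       [-1.24978070e-04, -1.68142891e-03, -9.99998579e-01]]), 'force': array([ 0.12049235, -0.15850553,  0.15285526]), 'wrist_torque': array([0.00279046, 0.03242551, 0.03793943]), 'finger_gap': 91.5362694932313}
11.0
scene {'mtx': array([[607.35709289,   0.        , 308.23833123],
       [  0.        , 607.35709289, 230.27910146],
       [  0.        ,   0.        ,   1.        ]]), 'rvec': array([ 2.24308931,  0.8004556 , -0.34241528]), 'tvec': array([-556.98154342, -123.33600294, 1498.58194663])}
side {'mtx': array([[526.70967128,   0.        , 320.94600737],
       [  0.        , 526.70967128, 244.19705647],
       [  0.        ,   0.        ,   1.        ]]), 'rvec': array([ 2.09409302, -0.93343989,  0.45715212]), 'tvec': array([-307.87199878,  406.25982364,  690.29995492])}
wrist {'mtx': array([[396.16748256,   0.        , 313.7613073 ],
       [  0.        , 396.16748256, 243.68242682],
       [  0.        ,   0.        ,   1.        ]]), 'T_tool_cam': array([[ 8.37266682e-04, -9.54273911e-01, -2.98932436e-01,
         8.65391962e+01],
       [ 9.99999261e-01,  1.06249979e-03, -5.90935433e-04,
         9.01384822e-01],
       [ 8.81529918e-04, -2.98931720e-01,  9.54274096e-01,
        -1.89834789e+02],
       [ 0.00000000e+00,  0.00000000e+00,  0.00000000e+00,
         1.00000000e+00]])}
```

View pics/scene0.png

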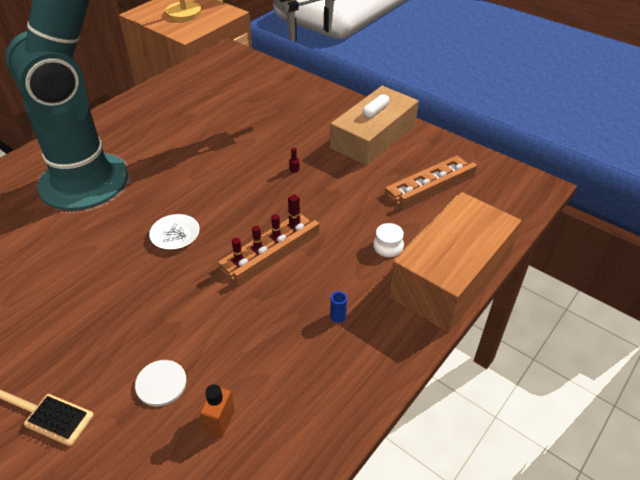

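View pics/side0.png

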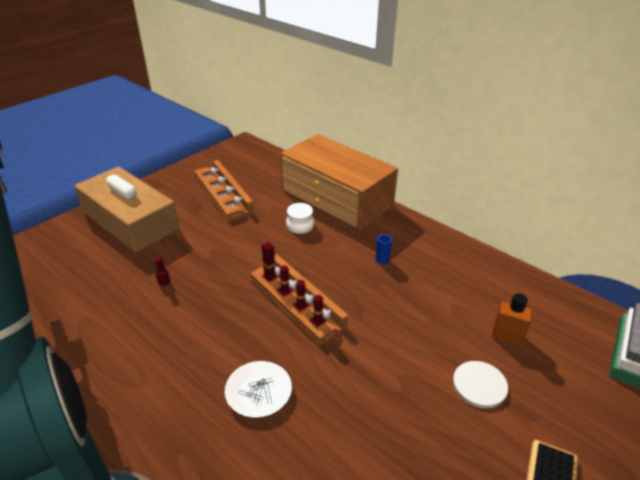

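View pics/wrist0.png

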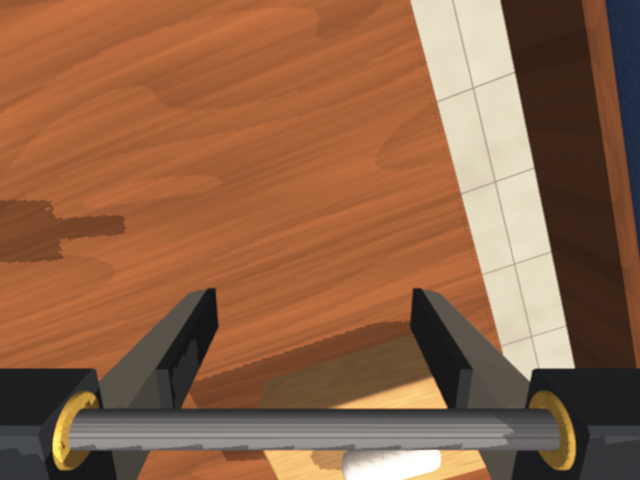

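Scene view: the tall square lipstick is at about (294,210) at the rack's far end, the coaster at (161,383) and the perfume at (217,410). In the side view they are at (268,262), (481,384) and (513,320). Next I'll zoom in and measure.

```bash
cat > h.py <<'E'
import cv2,numpy as np
from rig import robot
def ray(n,uv,cp=None):
    c=robot.camera_params(n);R=cv2.Rodrigues(c["rvec"])[0]
    o=-R.T@c["tvec"];p=np.linalg.inv(c["mtx"])@np.array([uv[0],uv[1],1.])
    return o,R.T@p
def plane(n,uv,z):
    o,d=ray(n,uv);return o+d*(z-o[2])/d[2]
def wray(uv,pos,rot):
    c=robot.camera_params("wrist");T=c["T_tool_cam"]
    d=np.linalg.inv(c["mtx"])@np.array([uv[0],uv[1],1.])
    return pos+rot@T[:3,3], rot@T[:3,:3]@d
def wplane(uv,z,pos,rot):
    o,d=wray(uv,pos,rot);return o+d*(z-o[2])/d[2]
def tri(a,b):
    A=np.zeros((3,3));y=np.zeros(3)
    for o,d in(a,b):
        d=d/np.linalg.norm(d);P=np.eye(3)-np.outer(d,d);A+=P;y+=P@o
    x=np.linalg.solve(A,y)
    return x,[np.linalg.norm(np.cross(x-o,d/np.linalg.norm(d))) for o,d in(a,b)]
def proj(n,p):
    c=robot.camera_params(n);return cv2.projectPoints(np.float64([p]),c["rvec"],c["tvec"],c["mtx"],None)[0].ravel()
E
python3 - <<'E'
from h import *
S=cv2.imread("pics/scene0.png");D=cv2.imread("pics/side0.png")
a=cv2.resize(S[180:290,205:335],None,fx=6,fy=5.4,interpolation=2)[:590]
a=cv2.resize(S[180:280,205:335],None,fx=6,fy=6,interpolation=2);cv2.imwrite("pics/sz.png",a)
b=cv2.resize(D[230:345,235:365],None,fx=5,fy=5,interpolation=2);cv2.imwrite("pics/dz.png",b)
for n,I in(("scene",S),("side",D)):
    h=cv2.cvtColor(I,cv2.COLOR_BGR2HSV)
    m=((h[:,:,1]<40)&(h[:,:,2]>150)).astype(np.uint8)
    for c in cv2.findContours(m,0,2)[0]:
        if cv2.contourArea(c)>400:
            x,y,w,hh=cv2.boundingRect(c)
            if y>320 or True:
                e=cv2.fitEllipse(c); print(n,cv2.contourArea(c),e[0],e[1],plane(n,e[0],10).round(1))
    # dark maroon
    hh=I.astype(int);m=((hh[:,:,2]<90)&(hh[:,:,1]<22)&(hh[:,:,2]-hh[:,:,1]>15)).astype(np.uint8)
    k,l,st,ce=cv2.connectedComponentsWithStats(m)
    for i in range(1,k):
        if st[i,4]>40: print(n,st[i],ce[i])
E
```

```text
scene 1695.5 (160.36988830566406, 382.35235595703125) (42.063053131103516, 51.65279769897461) [ 589.5 -255.2   10. ]
scene 37297.5 (521.0113525390625, 409.12060546875) (190.28677368164062, 295.14697265625) [1110.4  102.5   10. ]
scene 762.5 (389.0183410644531, 239.38613891601562) (28.49175262451172, 34.64823532104492) [705.9 297.9  10. ]
scene 1314.5 (173.81076049804688, 231.37014770507812) (33.72761535644531, 49.965702056884766) [319.3  16.6  10. ]
scene 1151.5 (320.41729736328125, 51.52604675292969) (22.216840744018555, 53.84303665161133) [ 71.4 850.4  10. ]
scene 439.0 (313.4254150390625, 11.74355697631836) (21.484786987304688, 32.612728118896484) [-121.7 1052.8   10. ]
scene [289 150  10  23 137] [293.54744526 162.59854015]
scene [288 198  11  18 149] [293.36241611 206.48322148]
scene [288 216  11  13  81] [293.13580247 221.71604938]
scene [272 218   7  11  66] [275.06060606 222.93939394]
scene [253 230   7  10  63] [256.07936508 234.58730159]
scene [270 231  10  12  55] [274.76363636 235.        ]
scene [232 241   9  11  64] [236.125    246.609375]
scene [251 242  11  10  55] [2
[... 328 characters left out ...]
070800781, 216.87086486816406) (24.9822998046875, 33.12269973754883) [723.1 301.   10. ]
side 3649.5 (307.58245849609375, -0.40946006774902344) (58.46706008911133, 193.0635528564453) [2157.3 1603.7   10. ]
side [262 246  12  19 165] [267.96363636 254.98181818]
side [156 259  14  27 241] [161.5560166  273.34854772]
side [264 268  12  13 103] [269.21359223 273.7961165 ]
side [281 270   8  11  70] [284.07142857 274.84285714]
side [279 285  12  10  77] [284.2987013  289.32467532]
side [297 284   8  11  70] [300.47142857 289.1       ]
side [295 300  13  10  85] [300.62352941 304.28235294]
side [314 300   9  11  77] [317.80519481 304.55844156]
side [311 315  14  11  92] [317.65217391 319.63043478]
```

View pics/sz.png

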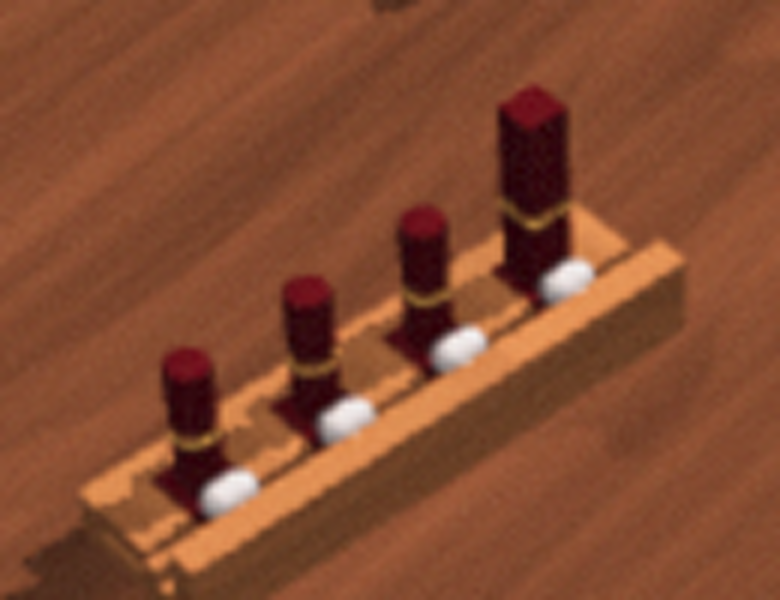

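View pics/dz.png

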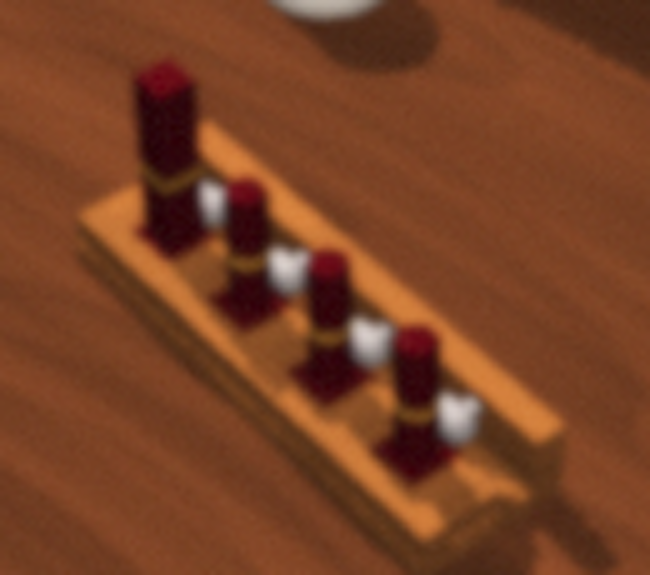

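```bash
python3 - <<'E'
from h import *
s=[(294,197.8),(205+424/6,180+222/6),(205+309/6,180+292/6),(205+189/6,180+364/6)]
d=[(235+165/5,230+77/5),(235+246/5,230+191/5),(235+329/5,230+264/5),(235+416/5,230+341/5)]
# pixel-centre offset of resize (~ -0.4) ignored
P=[]
for i in range(4):
    z=104 if i==0 else 82
    p=plane("scene",s[i],z);q=plane("side",d[i],z);t,e=tri(ray("scene",s[i]),ray("side",d[i]))
    print(p.round(1),q.round(1),t.round(1),np.round(e,1));P.append((p+q)/2)
v=P[0]-P[3];print("avg",np.round(P,1),"row angle",np.degrees(np.arctan2(v[1],v[0])),np.linalg.norm(v[:2]))
for n,c in(("scene",(160.4,382.3)),("side",(480.3,383.4))):print(plane(n,c,10))
# perfume cap
c1=(214,391);c2=(519,300)
print("cap",tri(ray("scene",c1),ray("side",c2)))
S=robot.get_state();R=S["tcp_rot"];print("tool y angle",np.degrees(np.arctan2(R[1,1],R[0,1])),S["clock"])
E
```

```text
[525.  192.3 104. ] [520.6 191.  104. ] [523.1 194.2 101.2] [0.4 0.4]
[517.9 140.1  82. ] [511.4 138.5  82. ] [515.  142.7  77.7] [0.5 0.5]
[510.3  89.   82. ] [503.2  87.   82. ] [507.1  91.4  77.3] [0.7 0.7]
[502.3  38.   82. ] [494.9  36.2  82. ] [498.9  40.4  77. ] [0.7 0.7]
avg [[522.8 191.6 104. ]
 [514.7 139.3  82. ]
 [506.7  88.   82. ]
 [498.6  37.1  82. ]] row angle 81.10020189832439 156.414414968384
[ 589.41602066 -255.09017407   10.        ]
[ 582.17932816 -255.47687735   10.        ]
cap (array([ 720.03034284, -236.58269532,   95.28378149]), [np.float64(1.233378257279849), np.float64(1.233378257279953)])
tool y angle 69.66680645101627 0.15
```

```bash
cat >> h.py <<'E'
def go(target,ydeg=None):
    s=robot.get_state();R=s["tcp_rot"];d=R.T@(np.array(target)-s["tool_pos"])
    a=np.degrees(np.arctan2(R[1,1],R[0,1]))
    print("t",s["clock"],"pos",s["tool_pos"].round(1),"ydeg",a.round(2),"shift",d.round(2),"tilt",np.degrees(R[:2,2]).round(2),"F",s["force"].round(2),"gap",s["finger_gap"])
    if ydeg is not None: print("az", round(a-ydeg,2))
E
python3 -c "
from h import *
go([523,192,195],-8.9)"
```

```text
t 0.15 pos [225.7 609.  194.1] ydeg 69.67 shift [-4.2366e+02 -2.8774e+02 -4.0000e-01] tilt [-0.02 -0.08] F [ 0.36  0.53 -0.75] gap 91.80221345959096
az 78.57
```

>>> apply_moves(
  increments=[
    {"x": -0.035,"y": -0.024,"az": 7,"hand": -1},
    {"x": -0.08,"y": -0.054,"az": 16,"hand": -1},
    {"x": -0.13,"y": -0.088,"az": 26,"hand": -1},
    {"x": -0.18,"y": -0.122,"az": 36,"hand": -1},
    {"x": -0.23,"y": -0.156,"az": 46,"hand": -1},
    {"x": -0.28,"y": -0.19,"az": 56,"hand": -1},
    {"x": -0.33,"y": -0.224,"az": 66,"hand": -1},
    {"x": -0.37,"y": -0.251,"az": 75,"hand": -1},
  ],
)

```text
schema error: expected keys x, y, z, ax, ay, az, hand
```

```bash
python3 -c "
from h import *
go([523,192,195],-8.9)"
```

```text
t 0.15 pos [225.7 609.  194.1] ydeg 69.67 shift [-4.2366e+02 -2.8774e+02 -4.0000e-01] tilt [-0.02 -0.08] F [ 0.36  0.53 -0.75] gap 91.80221345959096
az 78.57
```

>>> apply_moves(
  increments=[
    {"x": -0.035,"y": -0.024,"z": 0,"ax": 0,"ay": 0,"az": 7,"hand": -1},
    {"x": -0.08,"y": -0.054,"z": 0,"ax": 0,"ay": 0,"az": 16,"hand": -1},
    {"x": -0.13,"y": -0.088,"z": 0,"ax": 0,"ay": 0,"az": 26,"hand": -1},
    {"x": -0.18,"y": -0.122,"z": 0,"ax": 0,"ay": 0,"az": 36,"hand": -1},
    {"x": -0.23,"y": -0.156,"z": 0,"ax": 0,"ay": 0,"az": 46,"hand": -1},
    {"x": -0.28,"y": -0.19,"z": 0,"ax": 0,"ay": 0,"az": 56,"hand": -1},
    {"x": -0.33,"y": -0.224,"z": 0,"ax": 0,"ay": 0,"az": 66,"hand": -1},
    {"x": -0.37,"y": -0.251,"z": 0,"ax": 0,"ay": 0,"az": 75,"hand": -1},
  ],
)

```text
clock: 1.15
tool_pos: [486.7, 243.1, 195.0]
tcp_rot: [[0.1, 0.995, 0.0], [0.995, -0.1, -0.0], [-0.0, 0.0, -1.0]]
force: [0.2, -0.1, -0.1]
finger_gap: 91.7
```

```bash
python3 -c "
from h import *
go([523,192,200],-8.9)"
```

```text
t 1.15 pos [486.7 243.1 195. ] ydeg -5.73 shift [-47.24  41.22  -5.  ] tilt [ 0.02 -0.01] F [ 0.22 -0.11 -0.14] gap 91.71742610642724
az 3.17
```

>>> apply_moves(
  increments=[
    {"x": -0.024,"y": 0.021,"z": -0.003,"ax": 0,"ay": 0,"az": 2,"hand": -1},
    {"x": -0.047,"y": 0.041,"z": -0.005,"ax": 0,"ay": 0,"az": 3.2,"hand": -1},
    {"x": -0.047,"y": 0.041,"z": -0.005,"ax": 0,"ay": 0,"az": 3.2,"hand": -1},
    {"x": -0.047,"y": 0.041,"z": -0.005,"ax": 0,"ay": 0,"az": 3.2,"hand": -1},
  ],
)

```text
clock: 1.65
tool_pos: [521.2, 196.0, 199.6]
tcp_rot: [[0.147, 0.989, -0.001], [0.989, -0.147, 0.0], [0.0, -0.001, -1.0]]
force: [-0.2, -0.5, -0.5]
finger_gap: 92.1
```

```bash
python3 -c "
from h import *
go([523,192,200],-8.9)
s=robot.get_state();np.savez('w1.npz',p=s['tool_pos'],R=s['tcp_rot'])
cv2.imwrite('pics/w1.png',robot.grab_frame('wrist')[:,:,::-1])"
```

```text
t 1.65 pos [521.2 196.  199.6] ydeg -8.45 shift [-3.71  2.36 -0.44] tilt [-0.05  0.02] F [-0.19 -0.54 -0.55] gap 92.07649608269489
az 0.45
```

View pics/w1.png

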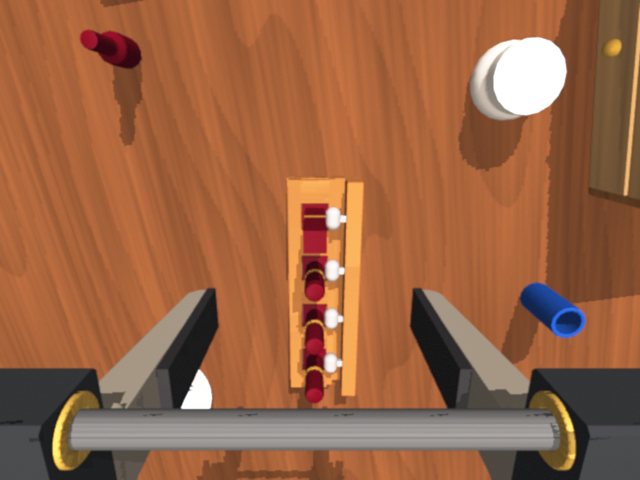

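Wrist view: the tall lipstick's flat top is at about (315,242). The row runs vertically and is well centred between the fingers, with the roller at (333,218).

```bash
python3 - <<'E'
from h import *
I=cv2.imread("pics/w1.png");w=np.load("w1.npz")
cv2.imwrite("pics/w1z.png",cv2.resize(I[170:270,270:380],None,fx=6,fy=6,interpolation=2))
h=I.astype(int);m=((h[:,:,2]>110)&(h[:,:,1]<45)&(h[:,:,2]-h[:,:,1]>90)).astype(np.uint8)
k,l,st,ce=cv2.connectedComponentsWithStats(m)
for i in range(1,k):
    if st[i,4]>60:
        c=cv2.minAreaRect(np.argwhere(l==i)[:,::-1].astype(np.float32));print(st[i],ce[i].round(1),c,wplane(ce[i],104,w['p'],w['R']).round(1))
s=[wplane(u,z,w['p'],w['R']) for u,z in (((289,179),22),((291,388),22),((347.5,182),36),((342,395),36))]
print(np.round(s,1))
E
```

```text
[ 81  30  17  19 248] [88.9 39. ] ((89.0, 39.0), (18.0, 16.0), 90.0) [395.1 352.1 104. ]
[102  31  24  23 215] [116.6  40.2] ((116.217529296875, 39.95182800292969), (28.273950576782227, 12.45582103729248), 46.54815673828125) [412.8 348.8 104. ]
[303 205  24  10 116] [313.5 207.3] ((314.5, 209.5), (9.0, 23.0), 90.0) [523.3 220.6 104. ]
[304 230  22  23 500] [314.4 240.9] ((314.5, 241.0), (22.0, 21.0), 90.0) [520.2 195.  104. ]
[303 257  24  16 122] [314.6 260.6] ((314.954345703125, 263.86041259765625), (14.676892280578613, 23.01279640197754), 85.91438293457031) [518.  179.3 104. ]
[305 283  19  18 256] [314.3 291.4] ((314.5000305175781, 291.5000305175781), (16.970561981201172, 16.970561981201172), 45.0) [514.1 154.  104. ]
[304 305  22  12 118] [315.  308.5] ((314.487548828125, 310.2637939453125), (10.354090690612793, 21.549121856689453), 86.98721313476562) [512.4 139.2 104. ]
[305 337  20  23 297] [314.4 347.2] ((314.7482604980469, 347.779296875), (19.20210075378418, 21.550983428955078), 3.3664612770080566) [506.8 104.5 104. ]
[306 387  17  16 211] [313.8 394.7] ((313.75, 394.75), (14.849241256713867, 15.55634880065918), 45.0) [499.6  58.7 104. ]
[[502.1 232.8  22. ]
 [466.6   7.   22. ]
 [554.4 224.4  36. ]
 [521.2   0.8  36. ]]
```

View pics/w1z.png

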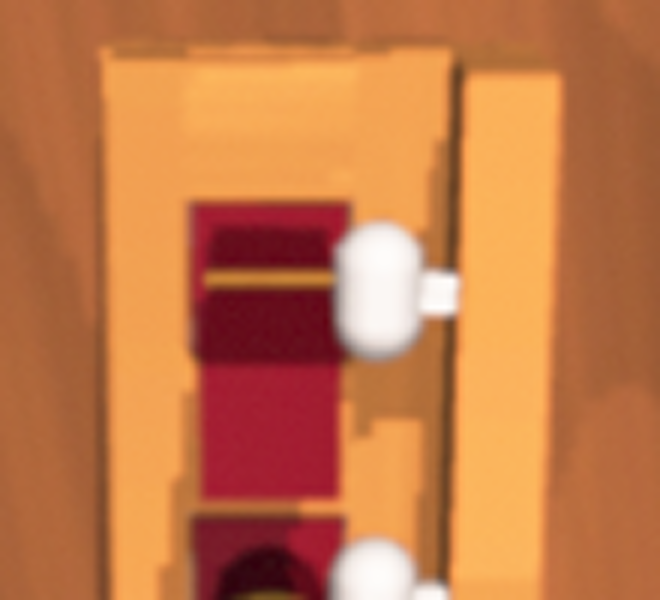

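```bash
python3 -c "
from h import *
go([521,194,150],-8.9)
s=robot.get_state();np.savez('w2.npz',p=s['tool_pos'],R=s['tcp_rot'])
I=robot.grab_frame('wrist')[:,:,::-1]
cv2.imwrite('pics/w2.png',I)
h=I.astype(int);m=((h[:,:,2]>110)&(h[:,:,1]<45)&(h[:,:,2]-h[:,:,1]>90)).astype(np.uint8)
k,l,st,ce=cv2.connectedComponentsWithStats(m)
for i in range(1,k):
    if st[i,4]>300:print(st[i],ce[i],wplane(ce[i],104,s['tool_pos'],s['tcp_rot']))
for r in (300,310,320): print(np.where(I[r].sum(1)<120)[0][[0,-1]], np.where(I[r].sum(1)<120)[0])
go([521,194,150],-8.9)
"
```

```text
t 1.7 pos [521.1 196.4 199.6] ydeg -8.4 shift [-2.42  0.33 49.6 ] tilt [-0.05  0.02] F [0.48 0.69 0.13] gap 91.82158646208993
az 0.5
[304 230  23  23 492] [314.78252033 240.91260163] [520.2872251  195.28224418 104.        ]
[304 337  21  28 306] [314.28104575 347.81372549] [506.5863964  104.34760509 104.        ]
[208 420] [208 209 210 211 212 213 214 215 413 414 415 416 417 418 419 420]
[202 425] [202 203 204 205 206 207 208 209 210 211 212 213 214 215 311 312 313 314
 315 316 412 413 414 415 416 417 418 419 420 421 422 423 424 425]
[196 431] [196 197 198 199 200 201 202 203 204 205 206 207 208 209 210 211 212 213
 214 215 216 306 307 308 411 412 413 414 415 416 417 418 419 420 421 422
 423 424 425 426 427 428 429 430 431]
t 1.75 pos [521.  196.5 199.6] ydeg -8.39 shift [-2.48  0.36 49.6 ] tilt [-0.05  0.02] F [-0.18 -0.44 -0.12] gap 92.11723688354854
az 0.51
```

>>> apply_moves(
  increments=[
    {"x": -0.0025,"y": 0,"z": 0.03,"ax": 0,"ay": 0,"az": 0.4,"hand": -1},
    {"x": -0.0025,"y": 0,"z": 0.065,"ax": 0,"ay": 0,"az": 0.4,"hand": -1},
    {"x": -0.0025,"y": 0,"z": 0.1,"ax": 0,"ay": 0,"az": 0.4,"hand": -1},
    {"x": -0.0025,"y": 0,"z": 0.125,"ax": 0,"ay": 0,"az": 0.4,"hand": -1},
    {"x": -0.0025,"y": 0,"z": 0.139,"ax": 0,"ay": 0,"az": 0.4,"hand": -1},
    {"x": -0.0025,"y": 0,"z": 0.139,"ax": 0,"ay": 0,"az": 0.4,"hand": -1},
    {"x": -0.0025,"y": 0,"z": 0.139,"ax": 0,"ay": 0,"az": 0.4,"hand": -1},
  ],
)

```text
clock: 2.62
tool_pos: [522.3, 193.0, 61.8]
tcp_rot: [[0.155, 0.988, 0.001], [0.988, -0.155, 0.001], [0.001, 0.001, -1.0]]
force: [0.6, 0.3, 0.3]
finger_gap: 92.0
```

```bash
python3 -c "
from h import *
go([521,194,150],-8.9)
I=robot.grab_frame('wrist')[:,:,::-1]
cv2.imwrite('pics/w3.png',I)
I=robot.grab_frame('side')[:,:,::-1]
cv2.imwrite('pics/d3.png',I)
"
```

```text
t 2.625 pos [522.3 193.   61.8] ydeg -8.91 shift [  0.85  -1.33 -88.18] tilt [0.08 0.05] F [0.65 0.26 0.28] gap 91.96920850758137
az -0.01
```

View pics/w3.png

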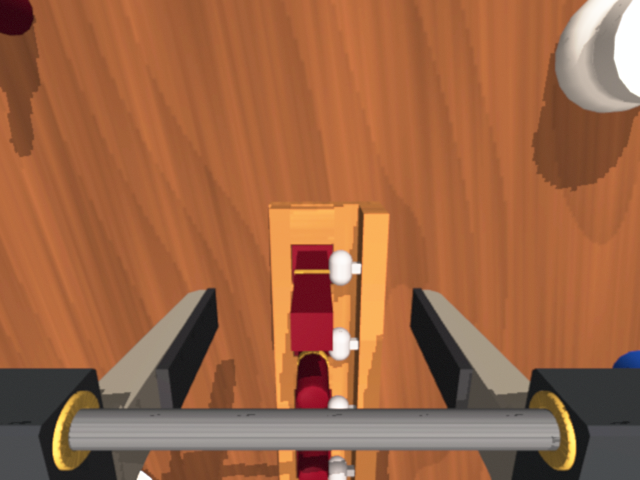

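View pics/d3.png

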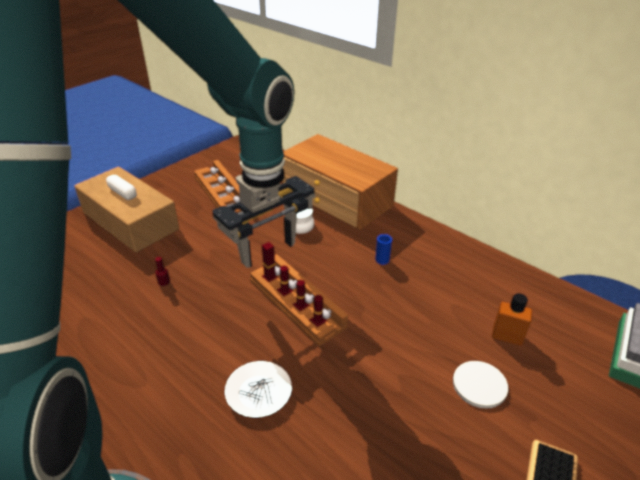

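```bash
python3 -c "
from h import *
s=robot.get_state();p=s['tool_pos'];R=s['tcp_rot']
for dy in(-46,0,46):
  q=p+R@np.array([0,dy,11]);print(q.round(1),proj('side',q).round(1))
print(proj('side',[522,193,104]),proj('side',[522,193,51]))
print('top by wrist',wplane((312.5,333),104,p,R))
I=cv2.imread('pics/d3.png');cv2.imwrite('pics/d3z.png',cv2.resize(I[170:300,200:340],None,fx=5,fy=4.6,interpolation=2))
"
```

```text
[477.  200.1  50.9] [250.3 274.6]
[522.4 192.9  51. ] [269.4 265. ]
[567.9 185.8  51. ] [287.7 255.7]
[267.80413344 244.63020919] [269.22953337 265.04316288]
top by wrist [520.46838074 193.47317819 104.        ]
```

View pics/d3z.png

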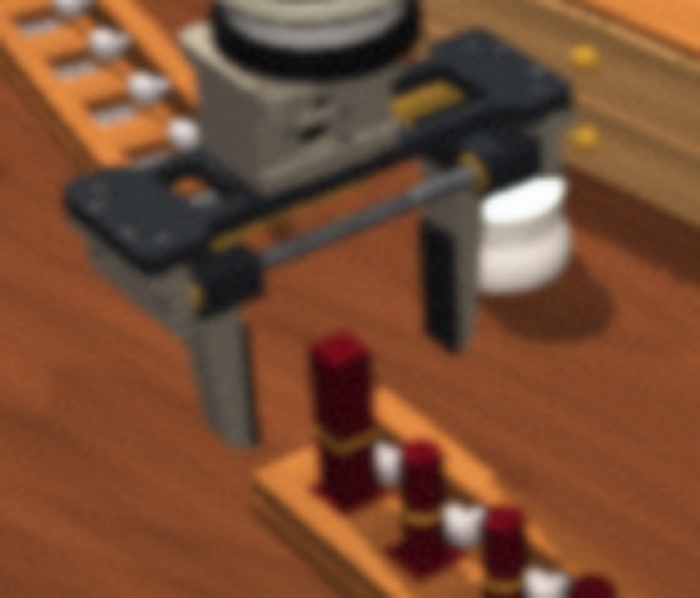

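```bash
python3 -c "
from h import *
c=robot.camera_params('wrist');T=np.linalg.inv(c['T_tool_cam']);K=c['mtx']
def w(p):
  q=K@(T@np.r_[p,1])[:3];return (q[:2]/q[2]).round(1)
for x in(-10,0,10):
 for z in(-30,-20,-8,0,11): print(x,z,w([x,-46,z]),w([x,46,z]))
s=robot.get_state();p=s['tool_pos'];R=s['tcp_rot']
for dy in(-46,46):
 for x in (-10,10):
  for z in(-30,-20,-8,11):
   q=p+R@np.array([x,dy,z]);print(x,dy,z,proj('side',q).round(1))
"
```

```text
-10 -30 [216.2 339.4] [417.3 339.5]
-10 -20 [221.1 328.4] [412.1 328.5]
-10 -8 [226.3 316.5] [406.5 316.6]
-10 0 [229.5 309.4] [403.2 309.5]
-10 11 [233.5 300.3] [398.9 300.4]
0 -30 [214.6 319.8] [419.1 319.9]
0 -20 [219.6 309.6] [413.7 309.7]
0 -8 [225.  298.7] [408.  298.7]
0 0 [228.3 292.1] [404.5 292.1]
0 11 [232.4 283.7] [400.1 283.8]
10 -30 [212.9 299.5] [420.9 299.6]
10 -20 [218.1 290.2] [415.3 290.3]
10 -8 [223.7 280.2] [409.4 280.3]
10 0 [227.  274.2] [405.8 274.3]
10 11 [231.3 266.6] [401.3 266.7]
-10 -46 -30 [251.5 261.5]
-10 -46 -20 [251.9 265.4]
-10 -46 -8 [252.4 270.1]
-10 -46 11 [253.1 277.3]
10 -46 -30 [245.8 256.2]
10 -46 -20 [246.2 260.1]
10 -46 -8 [246.7 264.8]
10 -46 11 [247.5 272. ]
-10 46 -30 [290.1 242.6]
-10 46 -20 [290.2 246.5]
-10 46 -8 [290.4 251.1]
-10 46 11 [290.7 258.2]
10 46 -30 [284.2 237.8]
10 46 -20 [284.3 241.6]
10 46 -8 [284.5 246.2]
10 46 11 [284.9 253.3]
```

```bash
python3 -c "
import cv2
I=cv2.imread('pics/w3.png');cv2.imwrite('pics/w3z.png',cv2.resize(I[270:480,40:330],None,fx=2.6,fy=2.6,interpolation=2))
"
```

```text
(no output)
```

View pics/w3z.png

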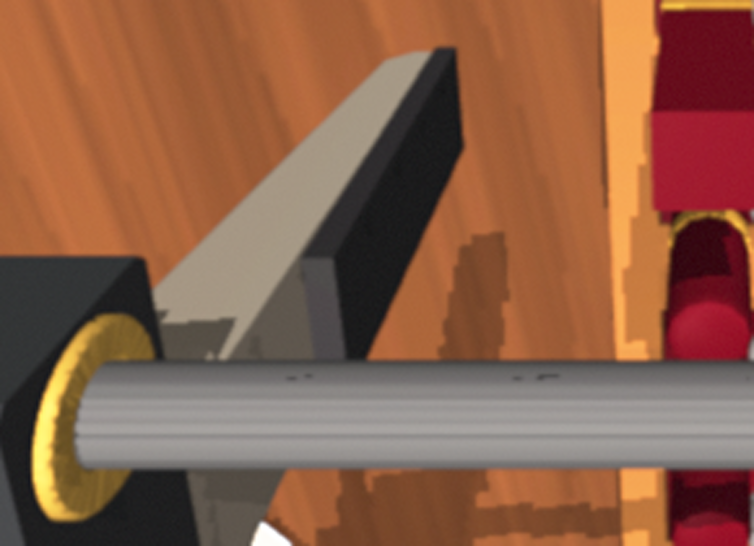

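The fingertips show in both views about 30 mm higher than `tips_ahead` says: tool z of about -21 instead of +11. I'll go 14 mm lower, which is safe under either reading and grips well if the pictures are right. I'll also shift 1 mm sideways to centre, then close.

>>> apply_moves(
  increments=[
    {"x": 0,"y": -0.001,"z": 0.007,"ax": 0,"ay": 0,"az": 0,"hand": -1},
    {"x": 0,"y": -0.001,"z": 0.014,"ax": 0,"ay": 0,"az": 0,"hand": -1},
    {"x": 0,"y": -0.001,"z": 0.014,"ax": 0,"ay": 0,"az": 0,"hand": -1},
    {"x": 0,"y": -0.001,"z": 0.014,"ax": 0,"ay": 0,"az": 0,"hand": 0},
    {"x": 0,"y": -0.001,"z": 0.014,"ax": 0,"ay": 0,"az": 0,"hand": 0.3},
    {"x": 0,"y": -0.001,"z": 0.014,"ax": 0,"ay": 0,"az": 0,"hand": 0.4},
  ],
)

```text
clock: 3.48
tool_pos: [520.8, 192.7, 47.1]
tcp_rot: [[0.155, 0.988, 0.0], [0.988, -0.155, 0.0], [0.0, 0.0, -1.0]]
force: [-0.4, -0.0, -0.5]
finger_gap: 63.8
```

```bash
python3 -c "
from h import *
go([521.5,193,48],-8.9)
I=robot.grab_frame('wrist')[:,:,::-1]
cv2.imwrite('pics/w4.png',I)
I=robot.grab_frame('side')[:,:,::-1]
cv2.imwrite('pics/d4z.png',cv2.resize(I[170:300,200:340],None,fx=5,fy=4.6,interpolation=2))
"
```

```text
t 3.475 pos [520.8 192.7  47.1] ydeg -8.94 shift [ 0.4   0.62 -0.95] tilt [0.02 0.01] F [-0.39 -0.05 -0.49] gap 63.823770350316295
az -0.04
```

View pics/w4.png

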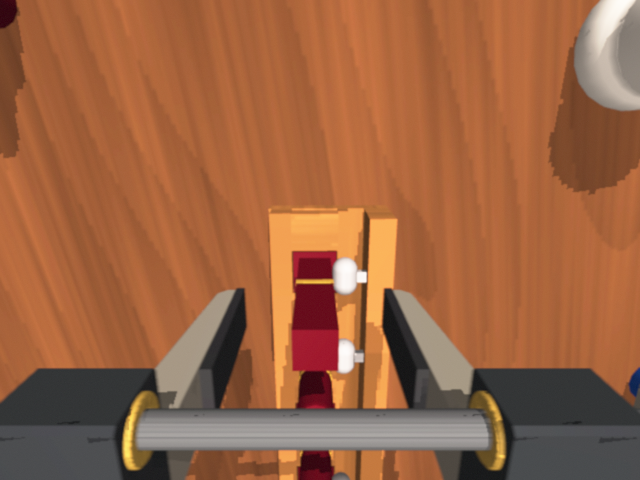

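View pics/d4z.png

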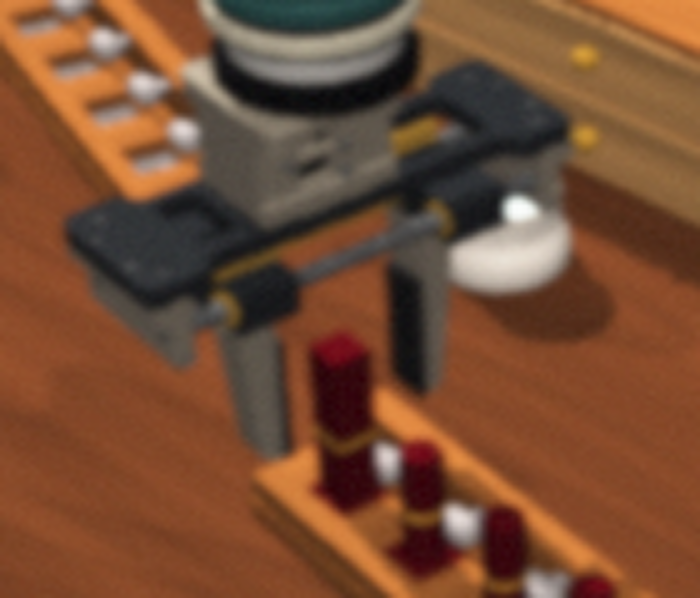

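Wrist view: the fingers are centred on the lipstick (midpoint 314.5, lipstick at 315). In the side view the tips sit about half-way up it. Closing now.

>>> apply_moves(
  increments=[
    {"x": 0,"y": 0,"z": 0,"ax": 0,"ay": 0,"az": 0,"hand": 0.5},
    {"x": 0,"y": 0,"z": 0,"ax": 0,"ay": 0,"az": 0,"hand": 0.7},
    {"x": 0,"y": 0,"z": 0,"ax": 0,"ay": 0,"az": 0,"hand": 1},
    {"x": 0,"y": 0,"z": 0,"ax": 0,"ay": 0,"az": 0,"hand": 1},
    {"x": 0,"y": 0,"z": 0,"ax": 0,"ay": 0,"az": 0,"hand": 1},
    {"x": 0,"y": 0,"z": 0,"ax": 0,"ay": 0,"az": 0,"hand": 1},
  ],
)

```text
clock: 4.32
tool_pos: [520.6, 192.7, 46.9]
tcp_rot: [[0.155, 0.988, -0.0], [0.988, -0.155, -0.0], [-0.0, -0.0, -1.0]]
force: [0.6, -0.5, -0.7]
finger_gap: 17.9
```

```bash
python3 -c "
from h import *
go([521.5,193,48],-8.9)
I=robot.grab_frame('wrist')[:,:,::-1]
cv2.imwrite('pics/w5.png',I)
I=robot.grab_frame('side')[:,:,::-1]
cv2.imwrite('pics/d5z.png',cv2.resize(I[170:300,200:340],None,fx=5,fy=4.6,interpolation=2))
"
```

```text
t 4.325 pos [520.6 192.7  46.9] ydeg -8.93 shift [ 0.48  0.79 -1.14] tilt [-0. -0.] F [ 0.62 -0.5  -0.74] gap 17.93097196276617
az -0.03
```

View pics/d5z.png

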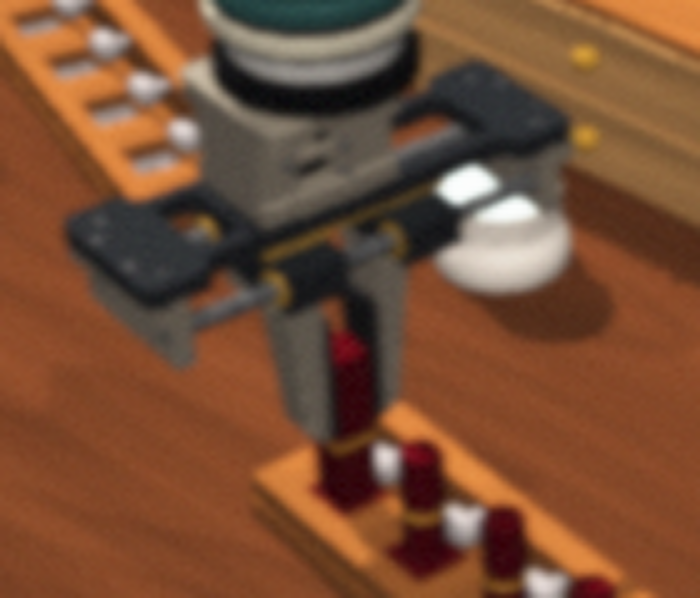

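View pics/w5.png

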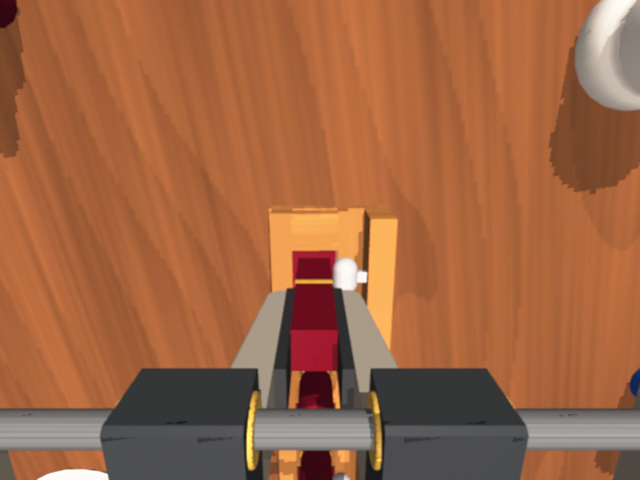

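The grip is at a gap of 17.9 mm, on the case. Pulling straight up slowly.

>>> apply_moves(
  increments=[
    {"x": 0,"y": 0,"z": -0.004,"ax": 0,"ay": 0,"az": 0,"hand": 1},
    {"x": 0,"y": 0,"z": -0.008,"ax": 0,"ay": 0,"az": 0,"hand": 1},
    {"x": 0,"y": 0,"z": -0.012,"ax": 0,"ay": 0,"az": 0,"hand": 1},
    {"x": 0,"y": 0,"z": -0.016,"ax": 0,"ay": 0,"az": 0,"hand": 1},
    {"x": 0,"y": 0,"z": -0.02,"ax": 0,"ay": 0,"az": 0,"hand": 1},
    {"x": 0,"y": 0,"z": -0.025,"ax": 0,"ay": 0,"az": 0,"hand": 1},
    {"x": 0,"y": 0,"z": -0.03,"ax": 0,"ay": 0,"az": 0,"hand": 1},
    {"x": 0,"y": 0,"z": -0.03,"ax": 0,"ay": 0,"az": 0,"hand": 1},
  ],
)

```text
clock: 5.42
tool_pos: [521.5, 192.8, 77.6]
tcp_rot: [[0.155, 0.988, 0.002], [0.988, -0.155, 0.001], [0.001, 0.002, -1.0]]
force: [-0.0, 0.8, -0.7]
finger_gap: 17.8
```

```bash
python3 -c "
from h import *
go([521.5,193,48],-8.9)
I=robot.grab_frame('wrist')[:,:,::-1]
cv2.imwrite('pics/w6.png',I)
I=robot.grab_frame('side')[:,:,::-1]
cv2.imwrite('pics/d6z.png',cv2.resize(I[170:300,200:340],None,fx=5,fy=4.6,interpolation=2))
"
```

```text
t 5.425 pos [521.5 192.8  77.6] ydeg -8.94 shift [ 0.14 -0.11 29.62] tilt [0.1  0.04] F [-0.    0.84 -0.69] gap 17.783080258648088
az -0.04
```

View pics/d6z.png

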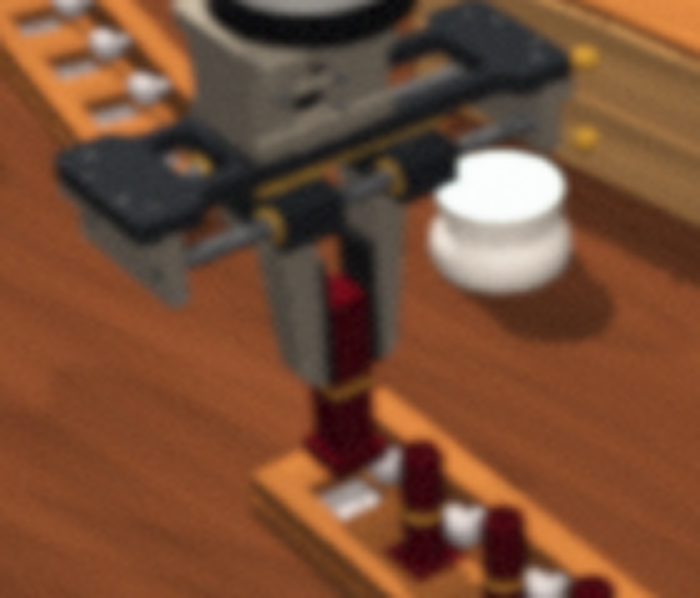

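View pics/w6.png

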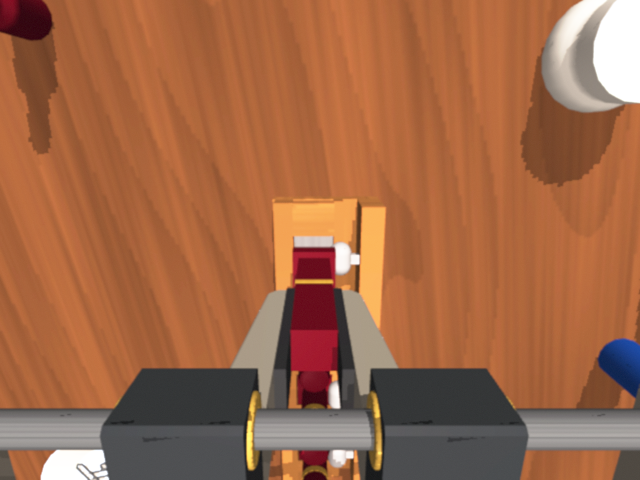

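Side view: the lipstick came free with the gripper, slot empty. Wrist view: the band is still at row 282 and the top edge at row 370, so it hasn't slipped. Raising further.

>>> apply_moves(
  increments=[
    {"x": 0,"y": 0,"z": -0.01,"ax": 0,"ay": 0,"az": 0,"hand": 1},
    {"x": 0,"y": 0,"z": -0.03,"ax": 0,"ay": 0,"az": 0,"hand": 1},
    {"x": 0,"y": 0,"z": -0.05,"ax": 0,"ay": 0,"az": 0,"hand": 1},
    {"x": 0,"y": 0,"z": -0.07,"ax": 0,"ay": 0,"az": 0,"hand": 1},
    {"x": 0,"y": 0,"z": -0.085,"ax": 0,"ay": 0,"az": 0,"hand": 1},
    {"x": 0,"y": 0,"z": -0.092,"ax": 0,"ay": 0,"az": 0,"hand": 1},
    {"x": 0,"y": 0,"z": -0.092,"ax": 0,"ay": 0,"az": 0,"hand": 1},
  ],
)

```text
clock: 6.4
tool_pos: [520.8, 192.7, 169.1]
tcp_rot: [[0.155, 0.988, 0.0], [0.988, -0.155, 0.0], [0.0, 0.0, -1.0]]
force: [0.0, 0.9, -0.6]
finger_gap: 17.5
```

```bash
python3 -c "
from h import *
go([585,-254,170],-8.9)
"
```

```text
t 6.4 pos [520.8 192.7 169.1] ydeg -8.93 shift [-431.31  132.8    -0.97] tilt [0.03 0.02] F [ 0.02  0.93 -0.63] gap 17.537814074929724
az -0.03
```

>>> apply_moves(
  increments=[
    {"x": -0.02,"y": 0.006,"z": 0,"ax": 0,"ay": 0,"az": 0,"hand": 1},
    {"x": -0.055,"y": 0.017,"z": 0,"ax": 0,"ay": 0,"az": 0,"hand": 1},
    {"x": -0.095,"y": 0.029,"z": 0,"ax": 0,"ay": 0,"az": 0,"hand": 1},
    {"x": -0.135,"y": 0.042,"z": 0,"ax": 0,"ay": 0,"az": 0,"hand": 1},
    {"x": -0.175,"y": 0.054,"z": 0,"ax": 0,"ay": 0,"az": 0,"hand": 1},
    {"x": -0.215,"y": 0.066,"z": 0,"ax": 0,"ay": 0,"az": 0,"hand": 1},
    {"x": -0.255,"y": 0.079,"z": 0,"ax": 0,"ay": 0,"az": 0,"hand": 1},
    {"x": -0.295,"y": 0.091,"z": 0,"ax": 0,"ay": 0,"az": 0,"hand": 1},
  ],
)

```text
clock: 7.4
tool_pos: [564.4, -114.1, 168.0]
tcp_rot: [[0.155, 0.988, -0.001], [0.988, -0.155, 0.0], [-0.0, -0.001, -1.0]]
force: [0.2, 0.7, 0.1]
finger_gap: 17.7
```

```bash
python3 -c "
from h import *
go([585,-254,170],-8.9)
"
```

```text
t 7.4 pos [ 564.4 -114.1  168. ] ydeg -8.93 shift [-135.01   42.06   -2.03] tilt [-0.08  0.  ] F [0.22 0.66 0.05] gap 17.713874486008805
az -0.03
```

>>> apply_moves(
  increments=[
    {"x": -0.035,"y": 0.011,"z": -0.001,"ax": 0,"ay": 0,"az": 0,"hand": 1},
    {"x": -0.07,"y": 0.022,"z": -0.001,"ax": 0,"ay": 0,"az": 0,"hand": 1},
    {"x": -0.1,"y": 0.031,"z": -0.001,"ax": 0,"ay": 0,"az": 0,"hand": 1},
    {"x": -0.125,"y": 0.039,"z": -0.001,"ax": 0,"ay": 0,"az": 0,"hand": 1},
    {"x": -0.135,"y": 0.042,"z": -0.001,"ax": 0,"ay": 0,"az": 0,"hand": 1},
    {"x": -0.135,"y": 0.042,"z": -0.001,"ax": 0,"ay": 0,"az": 0,"hand": 1},
    {"x": -0.135,"y": 0.042,"z": -0.001,"ax": 0,"ay": 0,"az": 0,"hand": 1},
  ],
)

```text
clock: 8.28
tool_pos: [585.4, -251.2, 169.5]
tcp_rot: [[0.154, 0.988, -0.0], [0.988, -0.154, 0.001], [0.001, -0.001, -1.0]]
force: [-0.3, -0.5, -0.1]
finger_gap: 18.0
```

```bash
python3 -c "
from h import *
go([585,-254,170],-8.9)
s=robot.get_state();np.savez('w7.npz',p=s['tool_pos'],R=s['tcp_rot'])
I=robot.grab_frame('wrist')[:,:,::-1]
cv2.imwrite('pics/w7.png',I)
cv2.imwrite('pics/d7.png',robot.grab_frame('side')[:,:,::-1])
cv2.imwrite('pics/s7.png',robot.grab_frame('scene')[:,:,::-1])
h=cv2.cvtColor(I,cv2.COLOR_BGR2HSV)
m=((h[:,:,1]<40)&(h[:,:,2]>150)).astype(np.uint8)
for c in cv2.findContours(m,0,2)[0]:
  if cv2.contourArea(c)>400: e=cv2.fitEllipse(c);print(e,wplane(e[0],10,s['tool_pos'],s['tcp_rot']))
"
```

```text
t 8.275 pos [ 585.4 -251.2  169.5] ydeg -8.84 shift [-2.87  0.03 -0.46] tilt [-0.03  0.06] F [-0.33 -0.45 -0.14] gap 17.9583031561357
az 0.06
((594.2586059570312, 356.5738525390625), (70.16061401367188, 300.4096984863281), 1.771177887916565) [ 843.38776362 -436.08449435   10.        ]
((54.57257080078125, 441.3553771972656), (6.711263656616211, 148.90353393554688), 90.3125991821289) [ 265.49433022 -454.65444044   10.        ]
((578.6266479492188, 441.5150451660156), (6.837951183319092, 187.3607940673828), 89.94882202148438) [ 832.43406746 -542.61658453   10.        ]
((317.36639404296875, 441.55615234375), (6.9925432205200195, 180.86134338378906), 89.905517578125) [ 549.72088524 -498.91890116   10.        ]
((583.8338012695312, 433.8837890625), (95.65696716308594, 109.63253021240234), 0.0) [ 837.57487878 -532.99181805   10.        ]
((308.61578369140625, 380.40216064453125), (110.95209503173828, 363.3899230957031), 175.1247100830078) [ 552.56897995 -419.80501516   10.        ]
((48.72410583496094, 438.7734680175781), (97.62911987304688, 128.4234161376953), 3.8057777881622314) [ 260.39275169 -450.32448589   10.        ]
((599.2552490234375, 390.82403564453125), (42.84846115112305, 111.3783187866211), 73.6718978881836) [ 850.8464336  -478.90572898   10.        ]
((574.5082397460938, 361.1624755859375), (53.753440856933594, 118.79830932617188), 63.43090057373047) [ 823.80585662 -438.49301407   10.        ]
((315.35223388671875, 217.27821350097656), (92.95813751220703, 97.92733001708984), 86.14764404296875) [ 585.75927712 -249.48485482   10.        ]
```

View pics/w7.png

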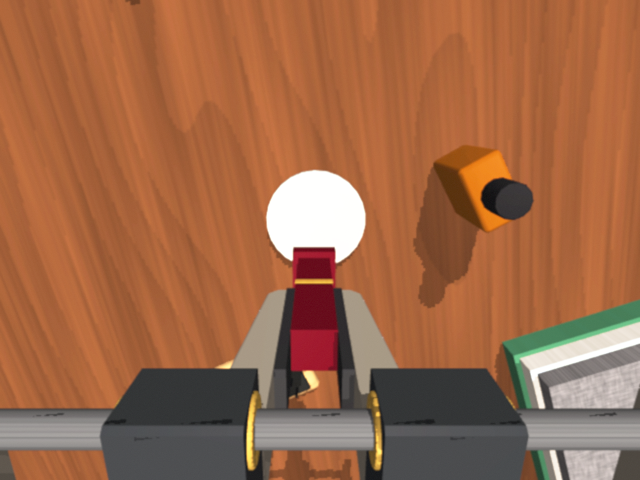

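View pics/d7.png

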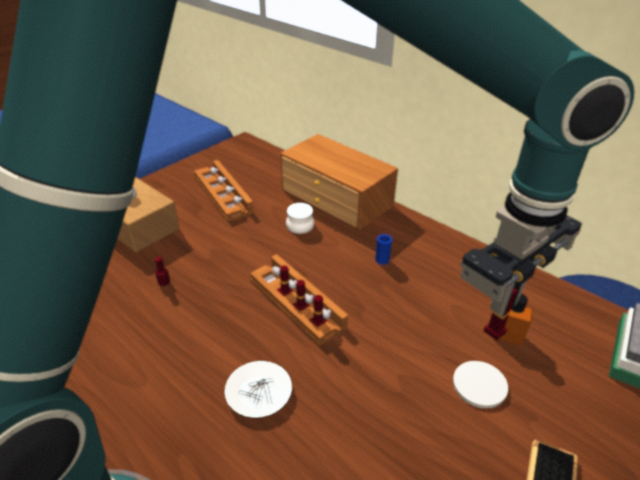

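View pics/s7.png

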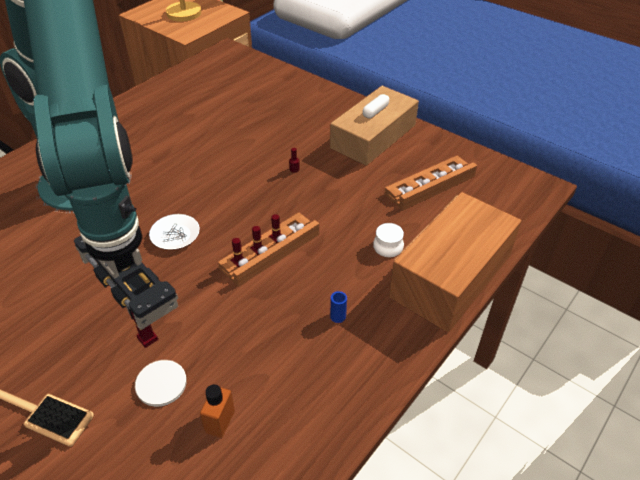

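Wrist view: the coaster centre is at about (316,218), the held lipstick's foot at about (314,257), and the perfume is upright at (485,190), well clear. I'll fit the visible coaster rim to refine the centre.

```bash
python3 -c "
from h import *
from scipy.optimize import least_squares
w=np.load('w7.npz');I=cv2.imread('pics/w7.png')
h=cv2.cvtColor(I,cv2.COLOR_BGR2HSV)
m=((h[:,:,1]<40)&(h[:,:,2]>150)).astype(np.uint8)
for c in cv2.findContours(m,0,cv2.CHAIN_APPROX_NONE)[0]:
  c=c[:,0]
  if len(c)>100 and abs(c[:,0].mean()-315)<10 and c[:,1].mean()<260:
    c=c[c[:,1]<240];P=np.array([wplane(u,10,w['p'],w['R'])[:2] for u in c])
    f=least_squares(lambda q:np.hypot(*(P-q[:2]).T)-q[2],[586,-252,45]);print(f.x,np.abs(f.fun).max())
# foot of lipstick bottom edge: far edge pixels y~248 width 293-335
for r in(248,249,250,280,366,368,369,370,372): print(r,I[r,300:330:8].tolist())
p,R=w['p'],w['R']
print(wplane((314,350),169.5+57,p,R),wplane((314,248),169.5-47+12,p,R))
"
```

```text
[ 585.49591147 -251.91602784   44.17442524] 0.7215321839546505
248 [[44, 40, 109], [44, 39, 109], [44, 39, 108], [44, 38, 109]]
249 [[27, 13, 102], [25, 12, 102], [27, 10, 103], [25, 11, 102]]
250 [[27, 12, 105], [28, 14, 105], [28, 13, 106], [25, 10, 104]]
280 [[62, 160, 223], [62, 160, 223], [65, 164, 226], [64, 165, 226]]
366 [[49, 29, 163], [46, 26, 160], [46, 26, 160], [43, 21, 158]]
368 [[47, 27, 162], [45, 24, 159], [45, 23, 160], [44, 23, 158]]
369 [[45, 27, 159], [51, 42, 167], [46, 31, 162], [43, 26, 158]]
370 [[43, 31, 134], [90, 129, 226], [50, 61, 171], [49, 56, 165]]
372 [[34, 35, 41], [162, 242, 255], [65, 112, 192], [61, 104, 179]]
[ 584.37424339 -249.45164924  226.5       ] [ 586.16452069 -238.27836248  134.5       ]
```

>>> apply_moves(
  increments=[
    {"x": -0.0015,"y": 0,"z": 0.02,"ax": 0,"ay": 0,"az": 0,"hand": 1},
    {"x": -0.0015,"y": 0,"z": 0.05,"ax": 0,"ay": 0,"az": 0,"hand": 1},
    {"x": -0.0015,"y": 0,"z": 0.08,"ax": 0,"ay": 0,"az": 0,"hand": 1},
    {"x": -0.0015,"y": 0,"z": 0.1,"ax": 0,"ay": 0,"az": 0,"hand": 1},
    {"x": -0.0015,"y": 0,"z": 0.112,"ax": 0,"ay": 0,"az": 0,"hand": 1},
    {"x": -0.0015,"y": 0,"z": 0.119,"ax": 0,"ay": 0,"az": 0,"hand": 1},
    {"x": -0.0015,"y": 0,"z": 0.119,"ax": 0,"ay": 0,"az": 0,"hand": 1},
    {"x": -0.0015,"y": 0,"z": 0.119,"ax": 0,"ay": 0,"az": 0,"hand": 1},
  ],
)

```text
clock: 9.43
tool_pos: [585.7, -254.6, 51.7]
tcp_rot: [[0.155, 0.988, 0.002], [0.988, -0.155, -0.0], [-0.0, 0.002, -1.0]]
force: [1.2, -0.5, -0.5]
finger_gap: 17.8
```

```bash
python3 -c "
from h import *
go([585.5,-252.5,45],-8.9)
I=robot.grab_frame('wrist')[:,:,::-1]
cv2.imwrite('pics/w8.png',I)
I=robot.grab_frame('side')[:,:,::-1]
cv2.imwrite('pics/d8z.png',cv2.resize(I[250:420,420:570],None,fx=4.5,fy=3.5,interpolation=2))
"
```

```text
t 9.425 pos [ 585.7 -254.6   51.7] ydeg -8.93 shift [ 2.02 -0.53  6.74] tilt [ 0.09 -0.03] F [ 1.22 -0.5  -0.52] gap 17.8125616338652
az -0.03
```

View pics/w8.png

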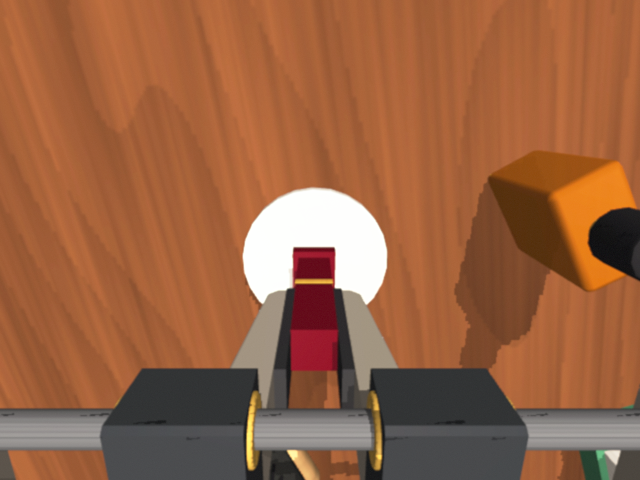

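View pics/d8z.png

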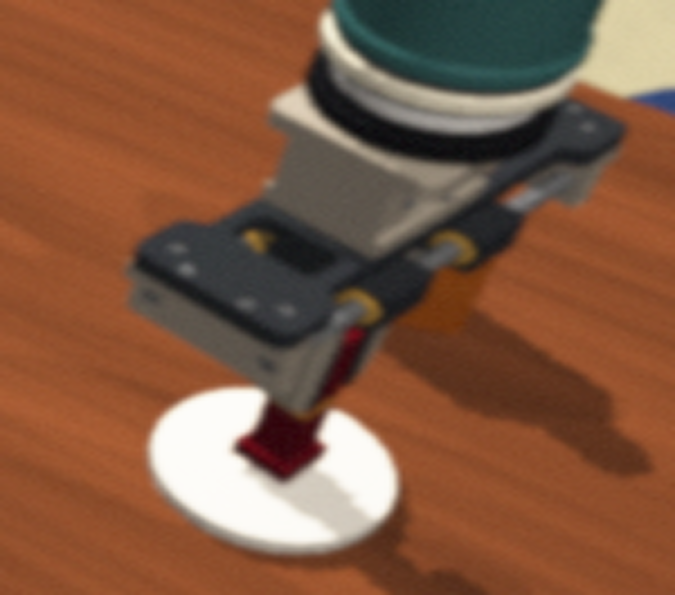

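Both views show the foot just above the middle of the coaster. Lowering the last few millimetres slowly, watching the force.

>>> apply_moves(
  increments=[
    {"x": 0.001,"y": 0,"z": 0.002,"ax": 0,"ay": 0,"az": 0,"hand": 1},
    {"x": 0.001,"y": 0,"z": 0.004,"ax": 0,"ay": 0,"az": 0,"hand": 1},
    {"x": 0.001,"y": 0,"z": 0.005,"ax": 0,"ay": 0,"az": 0,"hand": 1},
    {"x": 0.001,"y": 0,"z": 0.005,"ax": 0,"ay": 0,"az": 0,"hand": 1},
    {"x": 0.001,"y": 0,"z": 0.005,"ax": 0,"ay": 0,"az": 0,"hand": 1},
  ],
)

```text
clock: 10.15
tool_pos: [585.2, -253.3, 45.9]
tcp_rot: [[0.155, 0.988, -0.0], [0.988, -0.155, -0.0], [-0.0, -0.0, -1.0]]
force: [0.0, 1.0, -1.0]
finger_gap: 17.5
```

```bash
python3 -c "
from h import *
go([585.5,-252.5,45],-8.9)
I=robot.grab_frame('wrist')[:,:,::-1]
cv2.imwrite('pics/w9.png',I)
I=robot.grab_frame('side')[:,:,::-1]
cv2.imwrite('pics/d9z.png',cv2.resize(I[310:420,420:540],None,fx=5,fy=5,interpolation=2))
"
```

```text
t 10.15 pos [ 585.2 -253.3   45.9] ydeg -8.93 shift [0.85 0.15 0.87] tilt [-0. -0.] F [ 0.04  1.05 -0.98] gap 17.498664197994362
az -0.03
```

View pics/d9z.png

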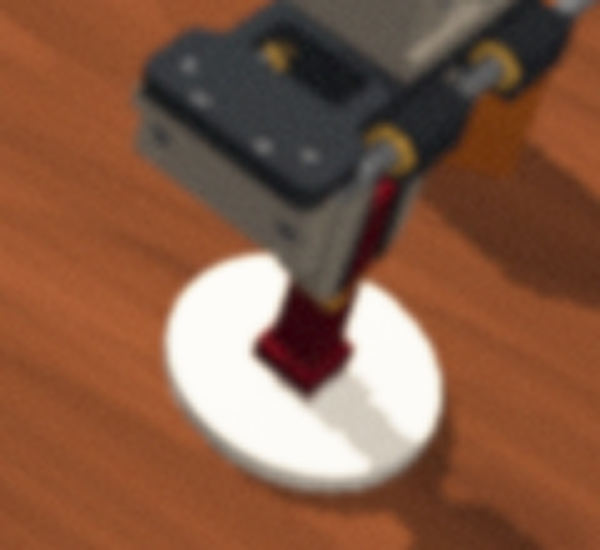

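>>> apply_moves(
  increments=[
    {"x": 0,"y": 0,"z": 0.0005,"ax": 0,"ay": 0,"az": 0,"hand": 1},
    {"x": 0,"y": 0,"z": 0.001,"ax": 0,"ay": 0,"az": 0,"hand": 1},
    {"x": 0,"y": 0,"z": 0.001,"ax": 0,"ay": 0,"az": 0,"hand": 1},
    {"x": 0,"y": 0,"z": 0.001,"ax": 0,"ay": 0,"az": 0,"hand": 1},
  ],
)

```text
clock: 10.75
tool_pos: [585.2, -253.3, 44.9]
tcp_rot: [[0.155, 0.988, -0.0], [0.988, -0.155, 0.0], [0.0, -0.0, -1.0]]
force: [-0.4, -0.6, -0.1]
finger_gap: 17.9
```

```bash
python3 -c "
from h import *
F=[]
for i in range(4):
  robot.grab_frame('wrist');F.append(robot.get_state()['force'][2])
print(F)
go([585.5,-252.5,45],-8.9)
"
```

```text
[np.float64(-0.5524432362579924), np.float64(0.6676511388907393), np.float64(-1.0605261515862063), np.float64(-0.05919286503651741)]
t 10.95 pos [ 585.2 -253.3   44.9] ydeg -8.93 shift [ 0.82  0.14 -0.09] tilt [ 0. -0.] F [ 0.09  0.71 -0.06] gap 17.9652514824525
az -0.03
```

>>> apply_moves(
  increments=[
    {"x": 0,"y": 0,"z": 0.0005,"ax": 0,"ay": 0,"az": 0,"hand": 1},
    {"x": 0,"y": 0,"z": 0.0005,"ax": 0,"ay": 0,"az": 0,"hand": 1},
    {"x": 0,"y": 0,"z": 0.0005,"ax": 0,"ay": 0,"az": 0,"hand": 1},
  ],
)

```text
clock: 11.32
tool_pos: [585.3, -253.3, 44.8]
tcp_rot: [[0.155, 0.988, 0.0], [0.988, -0.155, 0.0], [0.0, 0.0, -1.0]]
force: [-1.3, 0.5, 6.1]
finger_gap: 17.6
```

```bash
python3 -c "
from h import *
F=[]
for i in range(4):
  robot.grab_frame('wrist');F.append(robot.get_state()['force'][2])
print(np.round(F,2))
go([585.5,-252.5,45],-8.9)
"
```

```text
[5.32 5.48 5.02 5.49]
t 11.525 pos [ 585.3 -253.3   44.8] ydeg -8.93 shift [ 0.84  0.08 -0.2 ] tilt [0.01 0.01] F [-1.3   1.51  5.49] gap 17.92984413431278
az -0.03
```

Contact at 5.5 N. Releasing.

>>> apply_moves(
  increments=[
    {"x": 0,"y": 0,"z": 0,"ax": 0,"ay": 0,"az": 0,"hand": 0.55},
    {"x": 0,"y": 0,"z": 0,"ax": 0,"ay": 0,"az": 0,"hand": 0.4},
    {"x": 0,"y": 0,"z": 0,"ax": 0,"ay": 0,"az": 0,"hand": 0.2},
    {"x": 0,"y": 0,"z": 0,"ax": 0,"ay": 0,"az": 0,"hand": 0},
    {"x": 0,"y": 0,"z": 0,"ax": 0,"ay": 0,"az": 0,"hand": -0.3},
    {"x": 0,"y": 0,"z": 0,"ax": 0,"ay": 0,"az": 0,"hand": -0.3},
  ],
)

```text
clock: 12.28
tool_pos: [585.3, -253.2, 44.4]
tcp_rot: [[0.155, 0.988, 0.0], [0.988, -0.155, 0.0], [0.0, 0.0, -1.0]]
force: [0.7, 0.2, 1.2]
finger_gap: 59.8
```

```bash
python3 -c "
from h import *
go([585.5,-252.5,45],-8.9)
cv2.imwrite('pics/w10.png',robot.grab_frame('wrist')[:,:,::-1])
"
```

```text
t 12.275 pos [ 585.3 -253.2   44.4] ydeg -8.93 shift [ 0.77  0.12 -0.63] tilt [0. 0.] F [0.69 0.17 1.17] gap 59.81780428224476
az -0.03
```

View pics/w10.png

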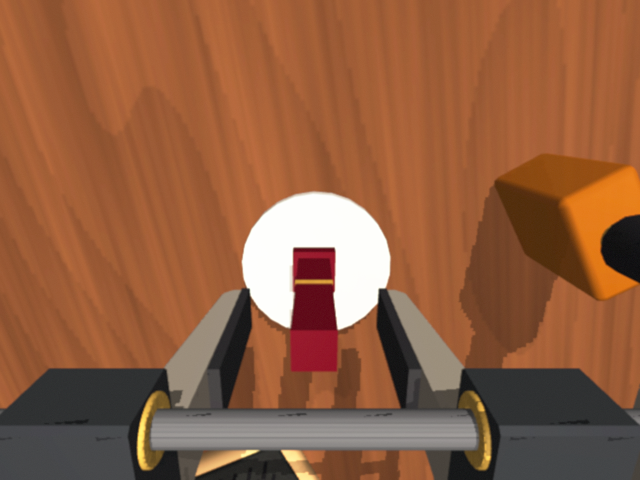

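Released and standing: the case is at x = 315 between the open fingers, with the coaster rim spanning 243–390. Retreating straight up.

>>> apply_moves(
  increments=[
    {"x": 0,"y": 0,"z": -0.01,"ax": 0,"ay": 0,"az": 0,"hand": -0.3},
    {"x": 0,"y": 0,"z": -0.03,"ax": 0,"ay": 0,"az": 0,"hand": -0.3},
    {"x": 0,"y": 0,"z": -0.06,"ax": 0,"ay": 0,"az": 0,"hand": -0.3},
    {"x": 0,"y": 0,"z": -0.1,"ax": 0,"ay": 0,"az": 0,"hand": -0.3},
    {"x": 0,"y": 0,"z": -0.14,"ax": 0,"ay": 0,"az": 0,"hand": -0.3},
    {"x": 0,"y": 0,"z": -0.16,"ax": 0,"ay": 0,"az": 0,"hand": -0.3},
    {"x": 0,"y": 0,"z": -0.16,"ax": 0,"ay": 0,"az": 0,"hand": -0.3},
    {"x": 0,"y": 0,"z": -0.16,"ax": 0,"ay": 0,"az": 0,"hand": -0.3},
  ],
)

```text
clock: 13.32
tool_pos: [584.4, -252.7, 203.0]
tcp_rot: [[0.155, 0.988, -0.002], [0.988, -0.155, 0.001], [0.001, -0.002, -1.0]]
force: [0.4, 0.4, -0.3]
finger_gap: 59.7
```

```bash
python3 - <<'E'
from h import *
from scipy.optimize import least_squares
go([585.5,-252.5,45],-8.9)
s=robot.get_state();p,R=s['tool_pos'],s['tcp_rot']
I=robot.grab_frame('wrist')[:,:,::-1].copy();cv2.imwrite('pics/w11.png',I)
D=robot.grab_frame('side')[:,:,::-1];cv2.imwrite('pics/d11.png',D)
h=cv2.cvtColor(I,cv2.COLOR_BGR2HSV)
m=((h[:,:,1]<40)&(h[:,:,2]>150)).astype(np.uint8)
for c in cv2.findContours(m,0,cv2.CHAIN_APPROX_NONE)[0]:
  c=c[:,0]
  if len(c)>100 and abs(c[:,0].mean()-315)<15 and c[:,1].mean()<300:
    c=c[c[:,1]<235];P=np.array([wplane(u,10,p,R)[:2] for u in c])
    f=least_squares(lambda q:np.hypot(*(P-q[:2]).T)-q[2],[586,-252,45]);print('coaster',f.x,np.abs(f.fun).max())
h=I.astype(int);m=((h[:,:,2]>110)&(h[:,:,1]<60)&(h[:,:,2]-h[:,:,1]>90)).astype(np.uint8)
k,l,st,ce=cv2.connectedComponentsWithStats(m)
for i in range(1,k):
    if st[i,4]>60:print(st[i],ce[i],wplane(ce[i],102,p,R))
E
```

```text
t 13.325 pos [ 584.4 -252.7  203. ] ydeg -8.92 shift [  0.27   1.41 157.98] tilt [-0.12  0.05] F [ 0.37  0.4  -0.27] gap 59.673557858569666
az -0.02
coaster [ 585.44056915 -252.05593056   44.213209  ] 0.8313216609641927
[304 200  23  11 142] [315.04929577 202.93661972] [ 587.96758198 -226.20022573  102.        ]
[305 213  22  34 478] [315.35983264 234.        ] [ 584.51035841 -250.02528279  102.        ]
```

View pics/w11.png

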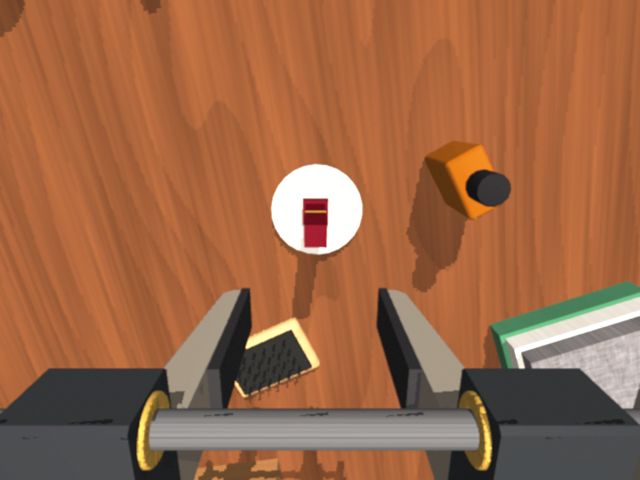

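View pics/d11.png

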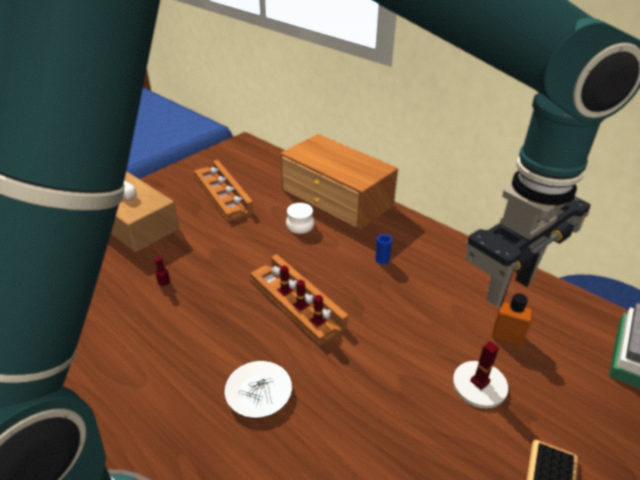

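The lipstick stands upright within about 2–3 mm of the coaster's centre. The perfume hasn't moved: its cap is at (519,301) in the side view, as at the start. Nothing is touching the gripper.

```bash
python3 -c "
from rig import robot
print(robot.sign_off(), robot.get_state()['clock'])"
```

```text
the job is handed in; nothing more can be done
the job is handed in; nothing more can be done
```

The square lipstick is out of the rack and standing upright, released, in the middle of the marble coaster. I handed the job in after about 13.4 s; sign-off reports no verdict.

**What I did:** I gripped it across the rack's depth, with the gap closing to 17.9 mm. I pulled it straight up out of the catch with no visible slip and carried it over at a safe height. I then lowered it until it touched the marble at about 5.5 N, opened the fingers part way and backed off straight up.

**Last checks:**
- **Lipstick:** the wrist view puts its centre about 2 mm from the coaster's centre, within the measuring error. It looks upright and at rest.
- **Perfume bottle:** it is upright and at the same place in the side view as at the start.
- **Gripper:** it is clear of everything, with only about 0.5 N of noise on the force reading.

**What disagreed:**
- **Fingertips:** both cameras showed them about 30 mm further back than `robot.tips_ahead` says (11 mm ahead of the TCP). I chose a grasp height that was safe either way, and the grip turned out as the pictures showed.
- **Fixed cameras:** the scene and side views differed by 4–7 mm in x, so I used the wrist view for the final centring.

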